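Release the push-push tray locks of a dark box and draw both trays out

ROBOT

A 6-joint arm with a two-finger parallel gripper is mounted at the origin on a cart in front of the work surface, level with it; the furniture and walls round the work are solid. World frame = base frame: x ahead of the robot, y to its left, z up, the work surface at z = 0. Lengths are in mm, angles in rad, forces in N, time in s.
With the tool pointing down it reaches from about 375 to 925 mm from the base axis. Payload 5.7 kg.
Tool frame: the origin (TCP) lies at the very end of the fingers, on their centre line; the grasp point (between the pads) lies 19 mm behind it (grip_point_offset is the distance from the TCP to the grasp point, in mm); z points along the fingers, y is the direction in which the jaws open and shut (so a half turn about z gives the same grasp; the last joint's range is limited). The gripper opens to 88 mm and grips with 3 to 60 N. Pads are 20 mm wide; open, the fingers measure 115 mm over their backs; the gripper's body (75 mm by 178 mm) begins 61 mm behind the grasp point.
Start: joints at [-1.449, 0.359, 1.51, -0, 1.272, -0.115], TCP at [140.742, -583.227, 222.623] pointing down, gripper open.
Joint ranges: [-2.97, 2.97], [-1.01, 2.36], [0.21, 2.38], [-0.96, 4.11], [0.2, 2.71], [-2.98, 2.98]. Speed limits (rad/s): [2.39, 2.39, 3.14, 3.14, 3.14, 3.14].

INTERFACE

Orientations are given as a unit quaternion [w, x, y, z].
In Python, from bench import * gives the robot as it stands.
- The arm moves only by the tool move_arm, never from a script. Its argument "steps" is a list of rows, each a list of 5 numbers: the shift along the tool's x, y, z in cm, then the turn about the tool's z in rad, then the closure, from -1 (fully open) to 1 (shut). In form: [[tx, ty, tz, turn, hand], ...]. A call has 1 to 8 rows; each row shifts and turns the commanded pose from where the row before left it, along the tool's axes as they then stand; what a row does not reach is not made up. A row lasts 1/8 s, in which the tool goes at most 62.5 mm and 10.7 degrees, less where a joint would pass 70% of its speed; a pose out of reach is approached as far as the arm can. A call with a gripper value outside its range is refused whole. The fingers move at their own pace and stop on an object; "force" is the grip in N (left out, the last holds). Time passes only in rows, so rows that do not move let the fingers close. It gives the time, the measured TCP pose, the force and the opening at its end, in the units of the state.
- get_state(): the state, without advancing time (a new reading comes with each control period).
- read_camera(name): name is "scene" or "top" or "wrist"; returns a dict with "frame" (420x560x3 uint8, blue, green, red), "range_z" (420x560 float32, mm along the optical axis (not along the pixel's ray), 0 where there is no reading), "intrinsics" (3x3 intrinsics, pixels), "cam_to_world" (4x4, takes a point from camera to world coordinates). Camera axes: x right, y down, z forward; pixel columns grow to the right and rows downward; lengths in mm; the calibration is good to about 2 mm. A picture is of the moment at which its call begins.
- close_job(): hands the job in, once; it reports no verdict.
Trained networks look in the newest picture that a camera, given by its name, has taken for a name from the list of things; names that differ only in an ending like _2 or _b are one class to them, and where a whole thing is asked for, a point or a joint stands for the part that bears it (a point fixed in the world has none). Each returns a list of dicts, best first, with "p" (0 to 1); they miss things now and then, are a little off and sometimes report something else, mostly with a low value. They report only what shows in the picture. A call takes as long as a camera call.
- regions_of(camera, thing): "pixels" (420x560 bool, what is visible of it) and "point" ([row, column] in pixels, amid what is visible of it).
- tip_of(camera, thing): "point" ([row, column] in pixels: a listed point, or the origin of a listed thing).
The state is a dict: "time": time; "q": joint angles; "joint_velocities": joint speeds; "tau": joint torques, N m; "tool_pos": TCP position; "orientation": TCP orientation; "force": force on the tool from outside, world axes, zero at the start; "moment": the same for the moment, N m; "finger_gap": finger opening in mm.
Only numpy, scipy, OpenCV 4.12 (cv2) and the standard library are available. Lean on these libraries where they do the work, as an engineer would, in place of code of your own. Each camera call takes 0.05 s, during which the arm holds its last target.

TASK

Draw both trays of the white sample box fully out to their stops, so that they can be loaded. Each tray may or may not be held by its own green push-push button (one full push locks, the next releases, and the button looks the same either way), so feel with a light tug whether a tray is free and release it with its button if it is held. Never wrench a tray against its lock or lean hard on a lock, and do not disturb the amber bottle and the small vial nearby.

Things in the scene. Friction and masses are not known exactly. Their poses are not given: they have to be found in the camera images.
- box: white box with a blue front strip, fixed to the worktop, 144 (x) by 254 (y) by 75 mm high. Origin at the centre of its underside; its -x side is the front, which faces the robot (turned by its yaw); z up. Two low grey trays side by side slide out of its front along the box's -x.
- tray_left_tab (a point): centre of the grip of the left (+y) tray's blue upright pull tab, 13 mm below the tab's top. The tab is 12 mm thick along the box's x, 30 mm wide along its y, and its top is 53 mm above the worktop; it stands on a ledge (top 15 mm above the worktop) in front of the tray, with 44 mm free between it and the tray's front panel. Moves with the tray.
- tray_right_tab (a point): the same point on the right (-y) tray's pull tab
- tray_left (a joint): how far the left tray is drawn out, m: 0 home, 0.070 at its stop. A free tray slides with 1 to 2 N and stays where it is left. A locked tray gives about 1.5 mm and then stops hard.
- tray_right (a joint): the same for the right tray
- button_left (a point): centre of the top, at rest, of the left tray's green push button: a cap 25 mm across on the box's top, 16 mm proud of its flat steel collar (37 mm across). Pushed straight down, it travels about 11 mm and always springs back to this height, locked or not.
- button_right (a point): the same point on the right tray's button. Either button resists with 1 to 2 N at first, stiffens from about 6.5 mm down to a peak of about 4 N, gives way as the lock changes over at about 10 mm and then ends on a firm bumper, well felt at 6 to 10 N. It must come fully up between clicks.
- lock_left: the left lock: the flat steel collar on the box's top with its button and, hidden below, its bolt. Origin on the button's axis at the box's top, z up. Does not move and does not show whether it is locked.
- lock_right: the same for the right lock
- bottle_0: amber glass bottle with a white cap, 68 mm across, 147 mm high, standing loose to the left of the box; origin at the centre of its underside
- vial_0: small glass vial with a black cap, 24 mm across, 54 mm high, standing loose to the left of the box, nearer the robot; origin at the centre of its underside

How it is judged:
By the outcome, as a careful person would: the job done as asked, in the order asked, and still so for the second after the job is handed in, with the robot touching nothing.
It also fails if it takes over 72 s, if anything falls off the work surface, if the arm or the gripper's body presses on something with over 40 N, if the wrist force passes 120 N, or if a joint passes its speed limit or range.

## Working session

There is one attempt and no reset: what is moved stays moved. The work goes in short steps, Python scripts to look and compute and a tool call to move; the robot and the scene stay as the last step left them, time stands still between calls to the robot, and variables do not carry over. Pictures are saved under pics/ and viewed, and the job is handed in when it is done.

Besides the shell and the picture viewer there is one more tool, called after ">>>" as name(argument=value, ...) on one line, values as JSON. move_arm: Moves the arm, as the interface text tells. Its arguments: {"type":"object","properties":{"steps":{"type":"array","items":{"type":"array","items":{"type":"number"}}},"force":{"type":"number"}},"required":["steps"]}

```bash
ls; mkdir -p pics; cat > h.py <<'E'
from bench import *
import numpy as np, cv2
def px2w(c,pt,z=None):
    K=np.array(c["intrinsics"]);T=np.array(c["cam_to_world"]);r,cc=pt
    ray=np.linalg.inv(K)@[cc,r,1.]
    if z is None:
        p=c["range_z"][int(round(r)),int(round(cc))]*ray
    else:
        d=T[:3,:3]@ray; p=ray*((z-T[2,3])/d[2])
    return T[:3,:3]@p+T[:3,3]
E
python3 - <<'E'
from h import *
s=get_state();print(s)
Z={'tray_left_tab':40,'tray_right_tab':40,'button_left':91,'button_right':91,'lock_left':75,'lock_right':75,'box':0,'bottle_0':0,'vial_0':0}
for n in ['scene','top']:
    c=read_camera(n);cv2.imwrite(f'pics/{n}0.png',c['frame'])
    for t in Z:
        for d in tip_of(n,t)[:2]:
            print(n,t,round(d['p'],2),np.round(d['point']),np.round(px2w(c,d['point'],Z[t]),1),np.round(px2w(c,d['point']),1))
E
```

```text
pics
{'time': 0.0, 'q': array([-1.44910948e+00,  3.59498796e-01,  1.51144487e+00, -1.09349289e-05,
        1.27248039e+00, -1.15119211e-01]), 'joint_velocities': array([-0.00027854, -0.0005395 , -0.00072883, -0.0013329 , -0.00070494,
       -0.00115852]), 'tau': array([ 4.41630500e-04, -5.15383530e+01, -2.70721382e+01,  6.76407223e-02,
        3.50335822e-02, -1.12355401e-04]), 'tool_pos': array([ 140.6519158 , -582.56619734,  221.8085516 ]), 'orientation': array([-9.15680036e-04,  9.92997940e-01,  1.18128122e-01, -8.23147557e-06]), 'force': array([ 0.24647794, -0.56297675,  0.02617897]), 'moment': array([-0.00678826,  0.03466123, -0.01742203]), 'finger_gap': 87.95704158016262}
scene tray_left_tab 0.93 [236. 326.] [498.2 109.9  40. ] [499.4 109.   39.3]
scene tray_right_tab 0.92 [218. 374.] [511.9 -21.   40. ] [501.7 -11.3  46.2]
scene button_left 0.65 [198. 300.] [584.  112.8  91. ] [582.8 113.6  91.6]
scene button_right 0.62 [183. 345.] [603.1 -17.7  91. ] [597.6 -13.1  93.6]
scene lock_left 0.55 [204. 296.] [592.5 114.7  75. ] [590.8 115.8  75.8]
scene lock_left 0.43 [271. 154.] [
[... 549 characters left out ...]
tab 0.7 [189. 323.] [601.5 100.   40. ] [588.8 105.3  91.9]
top tray_right_tab 0.89 [234. 385.] [513.3 -17.9  40. ] [511.4 -14.7  53.6]
top button_left 0.58 [183. 324.] [601.9 102.6  91. ] [601.2 102.9  93.9]
top button_right 0.83 [182. 386.] [602.5 -11.8  91. ] [602.3 -11.7  91.8]
top lock_left 0.51 [188. 323.] [594.5 103.2  75. ] [590.5 104.9  91.3]
top lock_right 0.48 [188. 386.] [596.5 -16.8  75. ] [592.  -12.3  93.2]
top lock_right 0.15 [189. 322.] [593.5 106.   75. ] [589.4 107.7  92. ]
top box 0.87 [179. 347.] [632.5  46.3   0. ] [612.8  57.9  74.1]
top bottle_0 0.63 [181. 168.] [629.3 417.3   0. ] [602.8 391.9 100.6]
top vial_0 0.56 [249. 190.] [487.6 366.2   0. ] [482.1 356.   51.8]
```

View pics/top0.png

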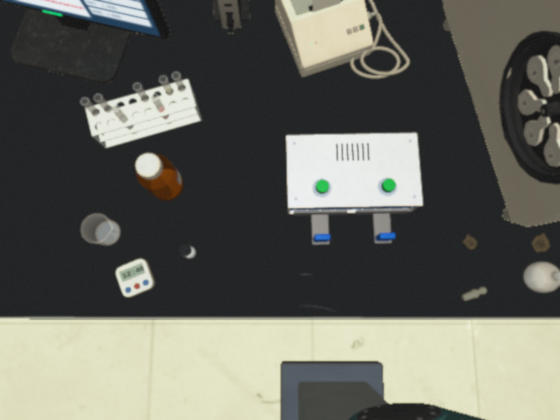

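View pics/scene0.png

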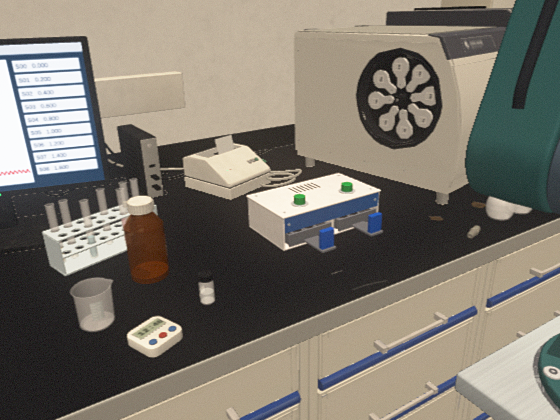

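```bash
python3 - <<'E'
from h import *
# geometric fit: depth clouds
for n in ['top','scene']:
    c=read_camera(n);K=c['intrinsics'];T=c['cam_to_world'];Z=c['range_z']
    r,cc=np.mgrid[:420,:560]
    P=np.stack([(cc-K[0,2])/K[0,0]*Z,(r-K[1,2])/K[1,1]*Z,Z],-1)@T[:3,:3].T+T[:3,3]
    f=c['frame'].astype(int);b,g,rr=f[...,0],f[...,1],f[...,2]
    green=(g>b+40)&(g>rr+40)&(Z>0)
    blue=(b>rr+50)&(b>g+15)&(Z>0)
    for nm,m in (('green',green),('blue',blue)):
        k,lab,st,ce=cv2.connectedComponentsWithStats(m.astype(np.uint8))
        for i in range(1,k):
            if st[i,4]<25: continue
            p=P[lab==i]
            print(n,nm,st[i],'mean',p.mean(0).round(1),'p2',np.percentile(p,3,0).round(1),'p98',np.percentile(p,97,0).round(1))
            if nm=='green':
                q=p[p[:,2]>87];print('   top',len(q),q.mean(0).round(1),q.min(0).round(1),q.max(0).round(1))
            if st[i,4]<3000 and nm=='blue':
                q=p[p[:,2]>48];print('   tabtop',len(q),q.mean(0).round(1) if len(q) else '')
    m=(abs(P[...,2]-75)<4)&(P[...,0]>500)&(P[...,0]<760)&(P[...,1]>-150)&(P[...,1]<230)&(Z>0)
    print(n,cv2.minAreaRect(P[m][:,:2].astype(np.float32)),m.sum())
E
```

```text
top green [42 10 21  7 61] mean [958.5 647.9  84.9] p2 [944.  621.7  10.8] p98 [1010.8  702.9  105.3]
   top 48 [949.2 640.   99.5] [943.2 620.2  93.1] [955.7 662.6 107. ]
top green [383 179  13  12 131] mean [597.8 -17.1  92.2] p2 [587.5 -27.7  89.4] p98 [608.1  -6.8  94.9]
   top 129 [597.7 -16.9  92.5] [586.9 -28.8  89. ] [608.7  -5.9  95.9]
top green [316 180  13  13 131] mean [595.6 106.8  92.4] p2 [585.3  95.9  89.7] p98 [606.3 116.5  95.1]
   top 131 [595.6 106.8  92.4] [583.3  95.5  88.8] [607.  118.3  97. ]
top blue [ 90   0  68  35 371] mean [908.1 477.1 126.5] p2 [893.9 422.1 109.9] p98 [925.4 546.9 198.1]
   tabtop 371 [908.1 477.1 126.5]
top blue [377 232  19   8 124] mean [508.2 -19.7  46.5] p2 [502.2 -47.4   0. ] p98 [521.2  -4.   55.1]
   tabtop 93 [507.9 -18.   52.6]
top blue [314 234  17   7 111] mean [505.7 104.6  48.9] p2 [499.9  83.6   1.1] p98 [513.7 119.2  54.8]
   tabtop 95 [505.7 105.7  52.3]
top ((632.0384521484375, 45.58172607421875), (144.90748596191406, 254.4069366455078), 0.9834589958190918) 9218
scene green [342 182  10  10  93] mean [591.9 -12.9  87. ]
[... 1956 characters left out ...]
 -33.7 -166.3] p2 [ 367.6  -80.5 -168.6] p98 [ 371.9    6.9 -164.6]
   tabtop 0 
scene blue [320 352  63  32 281] mean [ 372.6  142.9 -164.8] p2 [ 368.7   76.2 -167.4] p98 [ 376.4  206.8 -162.3]
   tabtop 0 
scene blue [438 376  18  14  73] mean [ 372.3 -141.  -344.9] p2 [ 368.9 -168.1 -349.1] p98 [ 376.4 -115.  -341.6]
   tabtop 0 
scene blue [241 392  58  28 310] mean [ 372.4  314.1 -164.7] p2 [ 368.3  263.5 -167.4] p98 [ 376.2  362.8 -161.9]
   tabtop 0 
scene blue [474 413  14   7  41] mean [ 371.5 -300.1 -535.2] p2 [ 365.8 -317.3 -540.5] p98 [ 375.4 -280.6 -531.4]
   tabtop 0 
scene ((629.7379150390625, 44.19891357421875), (146.88401794433594, 258.3600769042969), 1.540564775466919) 2792
```

The top view shows the box at about (632, 45.5) with a yaw of about 0.017 rad, which agrees with the line between the buttons. The green buttons at px (182,388) and (186,322) lie at about (597.7, −17) and (595.6, 107). The tabs at px (236,386) and (237,321) lie at about (508, −18) and (506, 106). The bottle and vial are far off at y > 350. I'll go to the right tab first and grip it across its width, so that friction limits the tug.

>>> move_arm(steps=[[0,0,0,0.18,-0.36],[0,0,0,0.04,-0.36],[2.4,-3.5,0,0,-0.36],[2.4,-3.5,0,0,-0.36],[2.4,-3.5,0,0,-0.36],[2.4,-3.5,0,0,-0.36],[2.4,-3.5,0,0,-0.36],[2.4,-3.5,0,0,-0.36]], force=6)

```text
time: 2.1
tool_pos: [281.9, -369.8, 222.8]
orientation: [0.0, 1.0, 0.008, 0.0]
force: [1.0, -0.6, 0.4]
finger_gap: 59.6
```

>>> move_arm(steps=[[2.4,-3.5,0,0,-0.36],[2.4,-3.5,0,0,-0.36],[2.4,-3.5,0,0,-0.36],[2.4,-3.5,0,0,-0.36],[2.4,-3.5,0,0,-0.36],[2.4,-3.5,0,0,-0.36],[2.4,-3.5,0,0,-0.36],[2.4,-3.5,0,0,-0.36]])

```text
time: 3.1
tool_pos: [469.3, -86.4, 222.9]
orientation: [0.0, 1.0, 0.008, 0.0]
force: [1.0, 0.1, 0.2]
finger_gap: 59.7
```

>>> move_arm(steps=[[2.0,-3.4,0,0,-0.36],[2.0,-3.5,0,0,-0.36],[0,0,4.5,0,-0.36],[0,0,4.5,0,-0.36],[0,0,1,0,-0.36],[0,0,0,0,-0.36]])

```text
time: 3.85
tool_pos: [507.3, -18.1, 122.9]
orientation: [-0.0, 1.0, 0.008, -0.0]
force: [-0.3, 0.0, 0.0]
finger_gap: 59.9
```

```bash
python3 - <<'E'
from h import *
c=read_camera('wrist');cv2.imwrite('pics/w1.png',c['frame'])
print(get_state()['tool_pos'],c['cam_to_world'])
for t,z in (('tray_right_tab',40),('button_right',91)):
    for d in tip_of('wrist',t)[:2]:print(t,d['p'],d['point'],px2w(c,d['point'],z),px2w(c,d['point']))
E
```

```text
[508.17985778 -18.27151096 123.70582889] [[ 1.66204921e-02 -9.65311139e-01 -2.60572761e-01  5.78567922e+02]
 [-9.99861531e-01 -1.62609372e-02 -3.53577586e-03 -1.74362660e+01]
 [-8.24033470e-04  2.60595446e-01 -9.65447738e-01  2.85241984e+02]
 [ 0.00000000e+00  0.00000000e+00  0.00000000e+00  1.00000000e+00]]
tray_right_tab 0.91 [212.8, 283.1] [507.21601222 -19.46257322  40.        ] [511.01464279 -19.35469675  53.05618449]
tray_right_tab 0.17 [67.8, 54.7] [599.40747577 125.32156871  40.        ] [594.94838233  94.77530384  92.47506469]
button_right 0.68 [66.2, 284.8] [597.70889888 -18.54572661  91.        ] [597.46000312 -18.53129997  93.52578579]
```

View pics/w1.png

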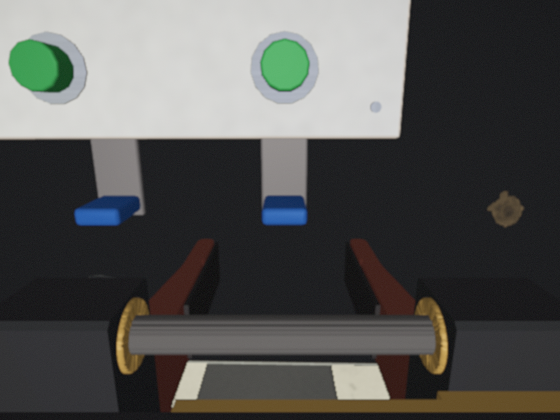

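The wrist view shows the right tab at px (210,285), centred between the fingers, and the right button at px (65,285). This confirms tab ≈ (507.5, −19). Next I go down and close gently.

>>> move_arm(steps=[[0,0,4,0,-0.36],[0,0,3,0,-0.36],[0,0,2,0,-0.36],[0,0,1,0,-0.36],[0,0.1,0,0,-0.36],[0,0,0,0,-0.36]])

```text
time: 4.75
tool_pos: [508.3, -19.2, 23.7]
orientation: [0.0, 1.0, 0.008, 0.001]
force: [0.3, -0.3, -0.1]
finger_gap: 60.1
```

>>> move_arm(steps=[[0,0,0,0,0.5],[0,0,0,0,0.5],[0,0,0,0,0.5],[0,0,0,0,0.5]], force=6)

```text
time: 5.25
tool_pos: [507.4, -19.6, 22.8]
orientation: [0.0, 1.0, 0.009, 0.0]
force: [-0.6, -4.0, 2.0]
finger_gap: 29.5
```

>>> move_arm(steps=[[0,0.05,0,0,0.5],[-0.1,0,0,0,0.5],[-0.1,0,0,0,0.5],[0,0,0,0,0.5]])

```text
time: 5.75
tool_pos: [505.6, -19.7, 22.8]
orientation: [0.0, 1.0, 0.008, 0.0]
force: [1.6, -3.6, 3.0]
finger_gap: 30.5
```

>>> move_arm(steps=[[-0.1,0,0,0,0.5],[0,0,0,0,0.5]])

```text
time: 6.0
tool_pos: [504.5, -19.7, 22.8]
orientation: [0.0, 1.0, 0.008, 0.0]
force: [1.1, -3.3, 3.4]
finger_gap: 29.8
```

>>> move_arm(steps=[[-0.1,0,0,0,0.5],[-0.1,0,0,0,0.5],[-0.1,0,0,0,0.5]])

```text
time: 6.38
tool_pos: [501.5, -19.7, 22.8]
orientation: [0.0, 1.0, 0.008, 0.0]
force: [0.2, -4.2, 5.2]
finger_gap: 29.8
```

```bash
python3 - <<'E'
from h import *
c=read_camera('wrist');cv2.imwrite('pics/w2.png',c['frame'])
for _ in range(3):
    read_camera('wrist');s=get_state();print(s['tool_pos'],s['force'],s['finger_gap'])
for n in ['scene']:
    c=read_camera(n);cv2.imwrite('pics/s2.png',c['frame'][180:280,260:420].repeat(4,0).repeat(4,1))
E
```

```text
[501.28447624 -19.70634685  22.78141012] [ 0.94433985 -4.87964758  5.42934665] 30.24533495731051
[501.27465301 -19.68961549  22.77299027] [ 0.2566224  -5.53905246  4.51396246] 29.86535821487544
[501.26085705 -19.70811225  22.76828721] [ 0.24781429 -6.12681034  4.91050646] 29.843911061916465
```

View pics/w2.png

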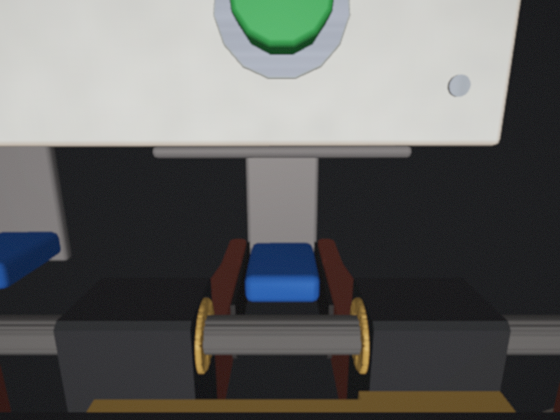

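View pics/s2.png

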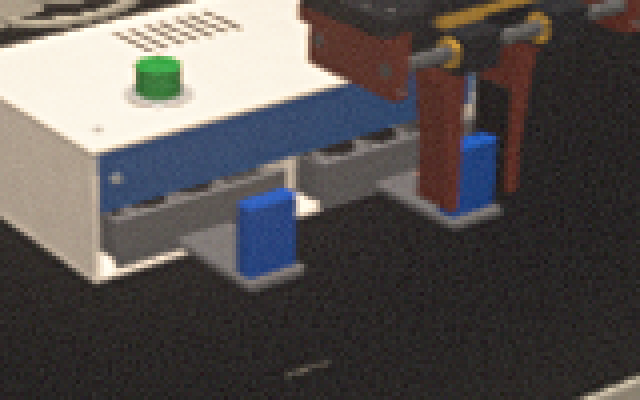

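The tray front has come forward past the strip with 1–2 N or less, so the right tray is free. I'll draw it out.

>>> move_arm(steps=[[-0.5,0.1,0,0,0.5],[-0.8,0,0,0,0.5],[-0.8,0,0,0,0.5],[-0.8,0,0,0,0.5],[-0.8,0,0,0,0.5],[-0.8,0,0,0,0.5],[-0.5,0,0,0,0.5],[0,0,0,0,0.5]])

```text
time: 7.62
tool_pos: [449.9, -20.8, 22.7]
orientation: [-0.001, 1.0, 0.008, -0.001]
force: [-0.7, -1.7, 6.6]
finger_gap: 29.9
```

>>> move_arm(steps=[[-0.4,0,0,0,0.5],[-0.4,0,0,0,0.5],[-0.2,0,0,0,0.5],[0,0,0,0,0.5]])

```text
time: 8.12
tool_pos: [440.3, -20.9, 22.7]
orientation: [-0.001, 1.0, 0.008, -0.001]
force: [0.2, -0.4, 6.5]
finger_gap: 30.0
```

>>> move_arm(steps=[[-0.1,0,0,0,0.5],[-0.1,0,0,0,0.5],[0,0,0,0,0.5]])

```text
time: 8.5
tool_pos: [438.6, -21.0, 22.7]
orientation: [-0.001, 1.0, 0.008, -0.0]
force: [0.3, -0.5, 6.3]
finger_gap: 30.1
```

>>> move_arm(steps=[[-0.1,0,0,0,0.5],[0,0,0,0,0.5]])

```text
time: 8.75
tool_pos: [437.6, -21.0, 22.7]
orientation: [-0.001, 1.0, 0.008, -0.0]
force: [1.2, 0.1, 6.1]
finger_gap: 29.6
```

>>> move_arm(steps=[[-0.1,0,0,0,0.5],[0,0,0,0,0.5]])

```text
time: 9.0
tool_pos: [437.3, -21.1, 22.7]
orientation: [-0.0, 1.0, 0.008, 0.0]
force: [2.5, 2.6, 4.3]
finger_gap: 29.8
```

>>> move_arm(steps=[[-0.1,0,0,0,0.5],[-0.1,0,0,0,0.5],[0,0,0,0,0.5]])

```text
time: 9.38
tool_pos: [437.2, -21.2, 22.8]
orientation: [-0.0, 1.0, 0.008, 0.002]
force: [6.1, 5.7, -0.4]
finger_gap: 30.0
```

At 70 mm the force rises to 6 N with no further motion, so this is the stop. I'll release and go to the left tab.

>>> move_arm(steps=[[0.1,0,0,0,-0.36],[0,0,0,0,-0.36],[0,0,0,0,-0.36],[0,0,0,0,-0.36],[0,0,2,0,-0.36],[0,0,-4,0,-0.36],[0,0,-4,0,-0.36],[0,0,-4,0,-0.36]])

```text
time: 10.38
tool_pos: [435.8, -21.6, 123.6]
orientation: [-0.0, 1.0, 0.008, -0.001]
force: [0.5, -0.3, -0.4]
finger_gap: 59.4
```

That call had a sign slip: one row went 20 mm down before the lift. The fingers were open on either side of the ledge and stayed just above the worktop. I'll check that nothing moved, and look at the left tab.

```bash
python3 - <<'E'
from h import *
for n in ['top','scene']:
    c=read_camera(n);cv2.imwrite(f'pics/{n}3.png',c['frame'] if n=='top' else c['frame'][180:280,260:420].repeat(4,0).repeat(4,1))
    for t,z in (('tray_right_tab',40),('tray_left_tab',40),('bottle_0',0),('vial_0',0)):
        for d in tip_of(n,t)[:1]:print(n,t,round(d['p'],2),d['point'],px2w(c,d['point'],z).round(1))
print(get_state()['tool_pos'])
E
```

```text
top tray_left_tab 0.78 [237.1, 323.2] [506.6 101.2  40. ]
top bottle_0 0.69 [184.3, 165.7] [621.6 420.8   0. ]
top vial_0 0.61 [251.2, 190.0] [483.2 365.2   0. ]
scene tray_right_tab 0.81 [232.4, 401.4] [432.  -19.6  40. ]
scene tray_left_tab 0.94 [238.5, 326.2] [491.4 115.   40. ]
scene bottle_0 0.97 [272.8, 150.0] [622.6 417.    0. ]
scene vial_0 0.68 [300.0, 204.2] [485.4 369.    0. ]
[435.4630882  -21.52622755 121.64823923]
```

View pics/scene3.png

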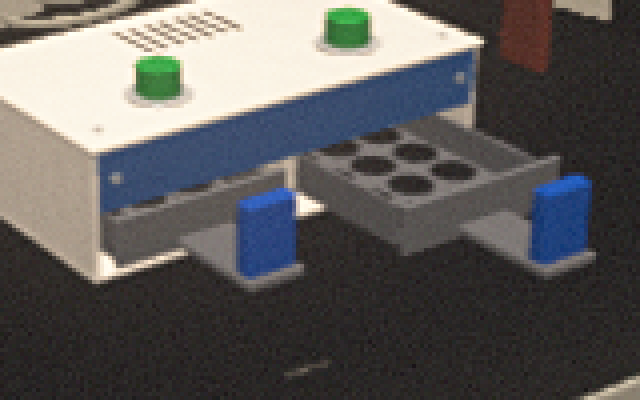

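The right tray is fully out (tab at crop px (562,220)) and the left tray is home. Moving to the left tab at about (505.5, 105).

>>> move_arm(steps=[[1.8,-3.2,0,0,-0.36],[1.8,-3.2,0,0,-0.36],[1.8,-3.1,0,0,-0.36],[1.8,-3.0,0,0,-0.36],[0,0,0,0,-0.36]])

```text
time: 11.5
tool_pos: [507.2, 106.1, 122.0]
orientation: [-0.0, 1.0, 0.01, 0.0]
force: [-0.2, 0.1, -0.4]
finger_gap: 59.2
```

```bash
python3 - <<'E'
from h import *
c=read_camera('wrist');cv2.imwrite('pics/w4.png',c['frame'])
print(get_state()['tool_pos'])
for t,z in (('tray_left_tab',40),('button_left',91)):
    for d in tip_of('wrist',t)[:1]:print(t,d['p'],d['point'],px2w(c,d['point'],z),px2w(c,d['point']))
E
```

```text
[506.01075057 105.02290976 121.90001382]
tray_left_tab 0.71 [214.8, 280.7] [505.93357351 106.383824    40.        ] [509.82242184 106.41292831  53.13210188]
button_left 0.69 [68.9, 283.9] [596.2845743  106.32033713  91.        ] [596.07317516 106.32746523  93.27837258]
```

View pics/w4.png

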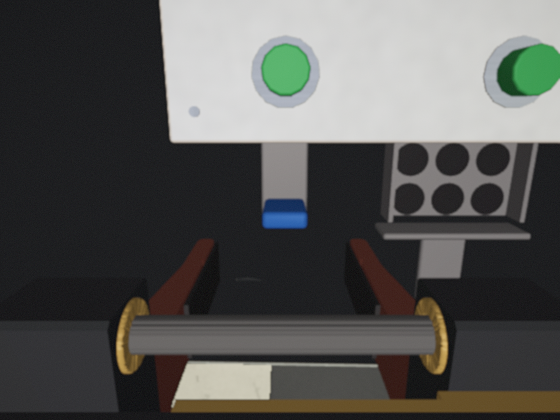

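The left tab at px (213,285) is centred between the fingers. Going down and gripping.

>>> move_arm(steps=[[0,0,4,0,-0.36],[0,0,3,0,-0.36],[0,0,2,0,-0.36],[0,0,0.9,0,-0.36],[0,0,0,0,-0.36]])

```text
time: 12.28
tool_pos: [505.6, 103.9, 23.4]
orientation: [0.0, 1.0, 0.008, -0.001]
force: [-0.2, 0.0, 0.1]
finger_gap: 59.8
```

>>> move_arm(steps=[[0,0,0,0,0.5],[0,0,0,0,0.5],[0,0,0,0,0.5],[0,0,0,0,0.5]], force=6)

```text
time: 12.78
tool_pos: [506.5, 104.4, 24.1]
orientation: [0.0, 1.0, 0.009, 0.0]
force: [-0.8, -1.4, 3.0]
finger_gap: 29.8
```

>>> move_arm(steps=[[-0.1,0,0,0,0.5],[-0.1,0,0,0,0.5],[0,0,0,0,0.5]])

```text
time: 13.15
tool_pos: [504.7, 104.3, 24.1]
orientation: [0.0, 1.0, 0.008, 0.001]
force: [0.7, -3.8, 6.0]
finger_gap: 30.1
```

>>> move_arm(steps=[[-0.1,0,0,0,0.5],[0,0,0,0,0.5]])

```text
time: 13.4
tool_pos: [503.7, 104.3, 24.0]
orientation: [0.0, 1.0, 0.008, 0.0]
force: [-0.6, -3.3, 5.2]
finger_gap: 30.0
```

>>> move_arm(steps=[[-0.1,0,0,0,0.5],[-0.1,0,0,0,0.5],[0,0,0,0,0.5]])

```text
time: 13.78
tool_pos: [501.6, 104.3, 24.0]
orientation: [0.0, 1.0, 0.008, 0.0]
force: [0.5, -3.2, 6.2]
finger_gap: 30.1
```

```bash
python3 - <<'E'
from h import *
for _ in range(3):
    c=read_camera('wrist');s=get_state();print(s['tool_pos'],s['force'])
cv2.imwrite('pics/w5.png',c['frame'])
E
```

```text
[501.71855336 104.29458526  24.07071579] [ 0.6007906  -2.83105993  5.34884343]
[501.70092013 104.26664027  24.06027693] [-0.53740048 -3.09434303  5.54968068]
[501.65485418 104.29135015  24.04086743] [ 0.72305552 -2.5546245   6.58506732]
```

View pics/w5.png

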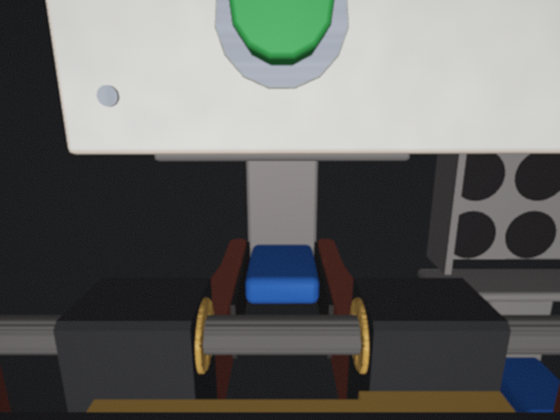

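The tray's front panel shows past the strip at row 157 and the tab stays in the same place in the grip at about 0–1 N. The left tray is free too, so I'll draw it out.

>>> move_arm(steps=[[-0.2,0,0,0,0.5],[-0.3,0,0,0,0.5],[-0.3,0,0,0,0.5],[0,0,0,0,0.5]])

```text
time: 14.42
tool_pos: [493.2, 104.1, 24.0]
orientation: [0.0, 1.0, 0.009, 0.0]
force: [-0.2, -3.3, 7.2]
finger_gap: 30.1
```

>>> move_arm(steps=[[-0.8,0,0,0,0.5],[-0.8,0,0,0,0.5],[-0.8,0,0,0,0.5],[-0.8,0,0,0,0.5],[-0.8,0,0,0,0.5],[-0.5,0,0,0,0.5],[-0.3,0,0,0,0.5],[0,0,0,0,0.5]])

```text
time: 15.42
tool_pos: [444.5, 103.2, 23.9]
orientation: [0.0, 1.0, 0.009, -0.0]
force: [-0.5, -4.1, 8.0]
finger_gap: 30.0
```

Drawn about 62 mm, so 8 mm remain.

>>> move_arm(steps=[[-0.2,0,0,0,0.5],[-0.2,0,0,0,0.5],[-0.2,0,0,0,0.5],[0,0,0,0,0.5]])

```text
time: 15.92
tool_pos: [438.8, 103.1, 24.0]
orientation: [0.0, 1.0, 0.009, 0.0]
force: [0.5, -4.2, 8.0]
finger_gap: 29.9
```

>>> move_arm(steps=[[-0.1,0,0,0,0.5],[-0.1,0,0,0,0.5],[0,0,0,0,0.5]])

```text
time: 16.3
tool_pos: [437.1, 103.1, 24.0]
orientation: [0.0, 1.0, 0.009, 0.0]
force: [1.1, -4.3, 8.3]
finger_gap: 30.0
```

>>> move_arm(steps=[[-0.1,0,0,0,0.5],[-0.1,0,0,0,0.5],[0,0,0,0,0.5]])

```text
time: 16.68
tool_pos: [436.5, 103.1, 24.0]
orientation: [0.0, 1.0, 0.009, 0.001]
force: [2.0, -4.7, 4.1]
finger_gap: 29.8
```

>>> move_arm(steps=[[-0.1,0,0,0,0.5],[-0.1,0,0,0,0.5],[0,0,0,0,0.5]])

```text
time: 17.05
tool_pos: [436.4, 103.1, 24.1]
orientation: [0.0, 1.0, 0.009, 0.003]
force: [6.3, -4.3, -0.7]
finger_gap: 30.1
```

The stop is felt at 70 mm (6 N, no motion). I'll release and lift.

>>> move_arm(steps=[[0.1,0,0,0,-0.36],[0,0,0,0,-0.36],[0,0,0,0,-0.36],[0,0,0,0,-0.36],[0,0,-2,0,-0.36],[0,0,-4,0,-0.36],[0,0,-4,0,-0.36],[0,0,-4,0,-0.36]])

```text
time: 18.05
tool_pos: [433.7, 103.3, 164.9]
orientation: [-0.0, 1.0, 0.008, -0.0]
force: [0.1, 0.5, -0.7]
finger_gap: 60.0
```

>>> move_arm(steps=[[0,4,0,0,-0.36],[0,4,0,0,-0.36],[0,4,0,0,-0.36],[0,4,-3,0,-0.36],[0,4,-3,0,-0.36],[0,4,0,0,-0.36],[0,0,0,0,-0.36]])

```text
time: 18.92
tool_pos: [438.6, -138.9, 224.0]
orientation: [0.0, 1.0, 0.007, 0.001]
force: [-0.5, 0.3, 0.5]
finger_gap: 59.8
```

```bash
python3 - <<'E'
from h import *
for n in ['top','scene']:
    c=read_camera(n);cv2.imwrite(f'pics/{n}6.png',c['frame'])
    for t,z in (('tray_right_tab',40),('tray_left_tab',40),('bottle_0',0),('vial_0',0)):
        for d in tip_of(n,t)[:1]:print(n,t,round(d['p'],2),d['point'],px2w(c,d['point'],z).round(1))
    K=c['intrinsics'];T=c['cam_to_world'];Z=c['range_z'];r,cc=np.mgrid[:420,:560]
    P=np.stack([(cc-K[0,2])/K[0,0]*Z,(r-K[1,2])/K[1,1]*Z,Z],-1)@T[:3,:3].T+T[:3,3]
    f=c['frame'].astype(int);b,g,rr=f[...,0],f[...,1],f[...,2]
    m=(b>rr+50)&(b>g+15)&(Z>0)&(P[...,2]>48)&(P[...,2]<60)&(P[...,0]<530)&(P[...,0]>400)
    for lo,hi in((-60,30),(60,150)):
        q=P[m&(P[...,1]>lo)&(P[...,1]<hi)];print(n,'tabtop',len(q),q.mean(0).round(1))
s=get_state();print(s['time'],s['tool_pos'],s['force'])
E
```

```text
top tray_right_tab 0.61 [271.9, 389.2] [440.1 -23.   40. ]
top tray_left_tab 0.71 [274.4, 323.3] [435.2 102.4  40. ]
top bottle_0 0.61 [183.9, 164.2] [622.4 424.    0. ]
top vial_0 0.52 [252.3, 190.2] [480.9 364.7   0. ]
top tabtop 95 [438.3 -19.4  52.4]
top tabtop 93 [436.2 104.   52.7]
scene tray_right_tab 0.57 [232.9, 399.5] [432.4 -15.1  40. ]
scene tray_left_tab 0.65 [252.1, 349.8] [424.8 112.8  40. ]
scene bottle_0 0.66 [271.9, 153.8] [621.9 410.1   0. ]
scene vial_0 0.9 [301.5, 207.8] [478.  365.8  -0. ]
scene tabtop 59 [434.7 -18.5  51.2]
scene tabtop 71 [432.4 104.6  51.4]
19.425 [ 438.261939   -136.04916653  223.57541279] [ 0.04214108 -0.37053906 -0.34231067]
```

View pics/scene6.png

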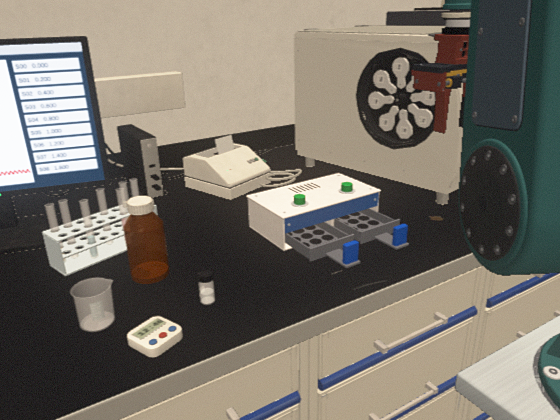

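View pics/top6.png

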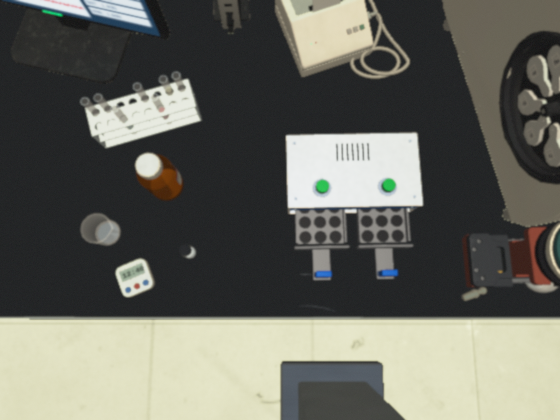

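Both trays stand fully out (tabs at top px (272,388) and (274,323), each about 69.5–70 mm from home). The bottle and vial are where they were, and the arm is clear.

```bash
python3 -c "
from bench import *
print(close_job())"
```

```text
the job is handed in; nothing more can be done
None
```

Both trays of the white sample box are drawn fully out to their stops. The job was handed in at about 19.4 s.

- **Locks:** I gripped each tab lightly (6 N) and tugged. Both trays slid at about 0–2 N, so neither was locked and I did not press either button.
- **Stops:** Each tray ran to about 70 mm. There the force rose to about 6 N with no further motion, and I then let go and lifted clear.
- **Last checks:** The depth images put both tab tops about 69.5–70 mm from home. The bottle and vial look unmoved: the network estimates scatter by up to about 1 cm, but both stand at the same pixels as before. The arm touches nothing.
- **Slip:** While leaving the right tab, one row of my move went 20 mm down instead of up. The open fingers were on either side of the ledge, about 3 mm above the worktop by calculation. The force afterwards was about zero and the pictures showed nothing moved.
- **Sideways load:** Both grips carried a few newtons of sideways and vertical force, up to about 8 N, because they were slightly off-centre.

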